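# Get the chalk pot out from behind the containers in the games-room caddy

## Task

The chalk pot is hemmed in at the back of the wooden accessory caddy by three tall containers. Stand all three containers upright on the side tray, then take the chalk pot out and set it down in the empty brass dish, and only then put every container back in the caddy on the very spot where it stood at the beginning. Knock nothing over, and leave the loose chalk cubes and the drinking glass where they are.

Things in the scene. Friction and masses are not known exactly. Their poses are not given: they have to be found in the camera images.
- powder_bottle: Tall round powder bottle, one straight cylinder 48 mm in diameter and 140 mm high, white with a paper band and a flat black cap on the top 28 mm. Stands upright on the caddy at the start. Origin: centre of its underside, z up along its axis. 0.14 to 0.28 kg.
- flask: Turned wooden shaker flask, 132 mm high: round belly 54 mm in diameter up to 55 mm, tapering to a straight neck 32 mm in diameter from 85 mm to the top, with a brass-coloured band at the foot of the neck and a dark spot on top. Origin: centre of its underside, z up. 0.15 to 0.31 kg.
- canister: Bare steel canister, one straight cylinder 45 mm in diameter and 126 mm high with two thin dark lines round it and a small dark dot on its flat steel top. Origin: centre of its underside, z up. 0.2 to 0.39 kg.
- chalk_pot: Low round light-wood chalk pot, 48 mm in diameter and 40 mm high, with a blue-faced 22 mm square of chalk standing 6 mm out of its top (46 mm overall). Stands on the caddy between the three tall containers and the caddy's back wall. Origin: centre of its underside, z up. 0.08 to 0.17 kg.
- caddy: Dark wooden caddy, fixed, 135 mm (its x) by 190 mm (its y), floor 8 mm above the table, rims 16 mm high, back wall (+x side) 30 mm high. Cork pads mark the places, to 3 mm: in its frame (30, 0) mm chalk pot; (30, 58), (30, -58), (-28, 0) mm the containers, which on which varies. Take each by its top, closing at right angles to the line to the pot. Origin: centre of underside.
- side_tray: Empty grey serving tray with a thin steel rim, fixed, 150 mm (its x) by 270 mm (its y), floor 6 mm above the table, rim 5 mm thick and 12 mm high. Room for the three containers in a row along its y, 75 mm apart. Origin: centre of its underside.
- dish: Empty round shallow brass dish, fixed, 82 mm across the rim, 12 mm high, inner floor 5 mm above the table and about 66 mm across. The chalk pot stands flat on this floor. Origin: centre of its underside.
- chalk_left: Loose cue-chalk cube, 22 mm square and 21 mm high, paper sides and blue top, at the caddy's front left corner (about (-42, 65) mm in the caddy's frame). To be left alone. Origin: centre of its underside.
- chalk_right: Loose cue-chalk cube like the other, at the caddy's front right corner (about (-42, -65) mm in the caddy's frame). To be left alone. Origin: centre of its underside.
- tumbler: Clear drinking glass, 72 mm in diameter and 85 mm high, standing on the table near the robot. To be left alone. Origin: centre of its underside.
Not all that is in view belongs to the job. What is shaped like the canister but green or pink is not meant.

How it is judged (in metres and radians):
On the way, in this order (a step that is already met when the one before it is completed fails the run):
1. all three tall containers stand upright and released on the side tray, the chalk pot still in its place on the caddy (x of powder_bottle in the frame of side_tray between -0.058 and 0.058 m and y of powder_bottle in the frame of side_tray between -0.117 and 0.117 m and z of powder_bottle in the frame of side_tray between 0.002 and 0.01 m and angle between each of powder_bottle, flask, canister's own z axis and vertical below 0.1 rad and x of flask in the frame of side_tray between -0.058 and 0.058 m and y of flask in the frame of side_tray between -0.117 and 0.117 m and z of flask in the frame of side_tray between 0.002 and 0.01 m and x of canister in the frame of side_tray between -0.058 and 0.058 m and y of canister in the frame of side_tray between -0.117 and 0.117 m and z of canister in the frame of side_tray between 0.002 and 0.01 m and contact force between each of powder_bottle, flask, canister and the fingers below 0.05 N and linear speed of each of powder_bottle, flask, canister below 0.02 m/s and distance of chalk_pot from where it was at the start of the episode below 0.02 m), for 0.2 s.
2. the chalk pot stands upright and released in the brass dish, while the three containers still stand on the side tray (horizontal distance between chalk_pot and dish below 0.015 m and z of chalk_pot in the frame of dish below 0.01 m and angle between each of chalk_pot, powder_bottle, flask, canister's own z axis and vertical below 0.1 rad and contact force between chalk_pot and the fingers below 0.05 N and linear speed of chalk_pot below 0.02 m/s and x of powder_bottle in the frame of side_tray between -0.058 and 0.058 m and y of powder_bottle in the frame of side_tray between -0.117 and 0.117 m and z of powder_bottle in the frame of side_tray between 0.002 and 0.01 m and x of flask in the frame of side_tray between -0.058 and 0.058 m and y of flask in the frame of side_tray between -0.117 and 0.117 m and z of flask in the frame of side_tray between 0.002 and 0.01 m and x of canister in the frame of side_tray between -0.058 and 0.058 m and y of canister in the frame of side_tray between -0.117 and 0.117 m and z of canister in the frame of side_tray between 0.002 and 0.01 m), for 0.2 s.
At the end, for the whole second after the job is handed in: Chalk pot upright on the floor of the brass dish (within 15 mm of its centre); each container upright in the caddy within 15 mm of where it stood at the start; all released and at rest; both chalk cubes and the drinking glass within 20 mm of their places (horizontal distance between chalk_pot and dish below 0.015 m and z of chalk_pot in the frame of dish below 0.01 m and angle between each of chalk_pot, powder_bottle, flask, canister's own z axis and vertical below 0.1 rad and contact force between each of chalk_pot, powder_bottle, flask, canister and the fingers below 0.05 N and linear speed of each of chalk_pot, powder_bottle, flask, canister below 0.02 m/s and distance of each of powder_bottle, flask, canister from where it was at the start of the episode below 0.015 m and distance of each of chalk_left, chalk_right, tumbler from where it was at the start of the episode below 0.02 m); the robot touches nothing.
It fails at once if a container or the chalk pot is knocked over (leans more than about 35 degrees) (angle between any of powder_bottle, flask, canister, chalk_pot's own z axis and vertical above 0.6 rad).
It fails at once if a loose chalk cube or the drinking glass is pushed more than 20 mm from its place (distance of any of chalk_left, chalk_right, tumbler from where it was at the start of the episode above 0.02 m).
It also fails if it takes over 147 s, if anything falls off the work surface, if the arm or the gripper's body presses on something with over 40 N, if the wrist force passes 120 N, or if a joint passes its speed limit or range.

## Robot

A 6-joint arm with a two-finger parallel gripper is mounted at the origin on the work surface. World frame = base frame: x ahead of the robot, y to its left, z up, the work surface at z = 0. Lengths are in m, angles in degrees, forces in N, time in s.
With the tool pointing down it reaches from about 0.375 to 0.75 m from the base axis. Payload 9 kg.
Tool frame: the origin (TCP) lies where the fingers leave the gripper's body, on its centre line; the fingertips stand 73 mm ahead of it and the grasp point (between the pads) lies 54 mm ahead of it (robot.tip_reach is the distance from the TCP to the fingertips, in m); z points along the fingers, y is the line along which they close (so a half turn about z gives the same grasp; the last joint's range is limited). The gripper opens to 85 mm and grips with 20 to 120 N. Pads are 22 mm wide; open, the fingers measure 114 mm over their backs; the gripper's body (76 mm by 85 mm) begins 54 mm behind the grasp point. The pads swing forward as they close: fully open they stand 13 mm farther back than shut.
Start: joints at [62.47, 5.964, 5.575, 89.605, 0, 77.527], TCP at [0.156, 0.579, 0.304] pointing down, gripper open.
Joint ranges: [-171.21, 171.21], [-48.23, 106.86], [-62.78, 66.21], [-105.2, 120.99], [-86.42, 89.51], [-180, 180]. Speed limits (degrees/s): [127.2, 127.2, 147.25, 180, 180, 180].

## Interface

Orientations are given as [roll, pitch, yaw] about the fixed x, y, z axes, in that order (R = Rz(yaw) Ry(pitch) Rx(roll)).
In Python, from plant import robot gives the robot as it stands. Calls block until the motion is done:
- robot.move_pose(position, orientation): joint-space move of the TCP to a pose.
- robot.line_to(position, vel=0.15, rotation=None, guard=None): straight line of the TCP; rotation=None keeps the orientation; vel is the mean speed in m/s. With guard (N) it stops when the force on the tool has changed by that much, and returns True; else False.
- robot.goto_joints(angles): joint-space move.
- robot.set_gripper(opening): finger opening in m; the grip force is fixed at half the most; returns when the fingers have stopped.
- robot.pause(seconds).
- robot.ik(position, orientation): joint angles nearest the present ones, or None.
- robot.observe(): the state.
- robot.grab_frame(name): name is "scene" or "top"; returns the picture (420x560x3 uint8, blue, green, red); there is no depth.
- robot.get_calibration(name): a dict with "vertical_fov" (degrees; the focal length in pixels is half the picture's height over the tangent of half this angle, whatever the lens; pixels are square), "cx", "cy" (the principal point, pixels), "rvec" (rotation vector, rad) and "tvec" (3), from world to camera coordinates, as OpenCV has them. Camera axes: x right, y down, z forward; pixel columns grow to the right and rows downward; lengths in m; the calibration is good to about 2 mm. A picture is of the moment at which its call begins. get_calibration takes no time and is no camera call.
A pose or a line that the arm cannot do raises robot.IKError and nothing moves.
- robot.job_done(): hands the job in; it is judged then, once.
The state is a dict: "time": time; "q": joint angles; "qvel": joint speeds; "joint_torque": joint torques, N m; "tool_pos": TCP position; "tcp_rot": TCP orientation; "ft_force": force on the tool from outside, world axes, zero at the start; "torque": the same for the moment, N m; "gripper_width": finger opening in m; "gripper_force": force on a finger pad.
Only numpy, scipy, OpenCV 4.12 (cv2) and the standard library are available. Lean on these libraries where they do the work, as an engineer would, in place of code of your own. Each camera call takes 0.05 s, during which the arm holds its last target. There are 200 camera calls.

## Working session

There is one attempt and no reset: what is moved stays moved. The work goes in short steps, each a Python script; the robot and the scene stay as the last script left them, time stands still between calls to the robot, and variables do not carry over. Pictures are saved under pics/ and viewed, at most 14 in all, crops included, and the job is handed in when it is done.

```bash
mkdir -p pics; ls; python3 - <<'E'
from plant import robot
import cv2
for n in("scene","top"):
    cv2.imwrite(f"pics/{n}0.png",robot.grab_frame(n)); print(n,robot.get_calibration(n))
s=robot.observe();print(s["time"],s["tool_pos"],s["tcp_rot"])
E
```

```text
pics
scene {'vertical_fov': 56.25728890898322, 'cx': 282.1832545436179, 'cy': 210.69696030037306, 'rvec': array([ 1.04464992,  2.60084736, -0.81910604]), 'tvec': array([ 0.35502743, -0.24616911,  1.0634083 ])}
top {'vertical_fov': 48.74415426616203, 'cx': 279.22086804206754, 'cy': 207.64417370762285, 'rvec': array([ 2.15357035, -2.14884803,  0.14187868]), 'tvec': array([-9.24809702e-04,  5.08880585e-01,  1.09105043e+00])}
0.1 [0.15576292 0.57920933 0.30321168] [-1.79933834e+02 -1.56155919e-02  1.64941102e+02]
```

View pics/scene0.png

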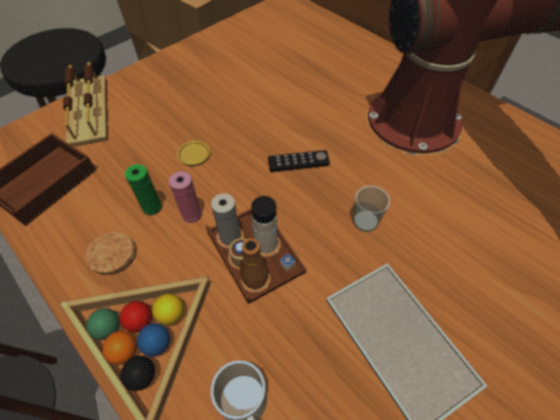

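View pics/top0.png

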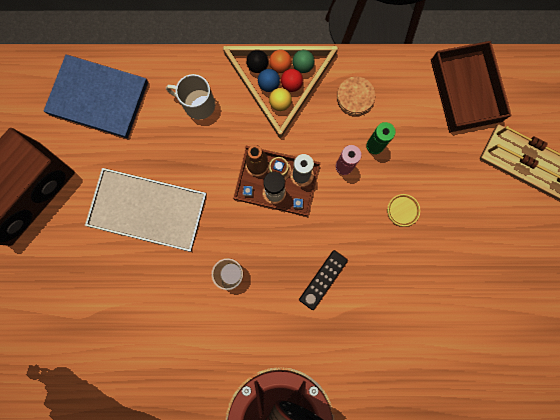

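Scene: the caddy is at scene (255,250) and top (277,182). It holds the flask (top 255,155), steel canister (304,163), powder bottle (274,183) and pot (279,167). Canister look-alikes are pink (348,155) and green (382,135), both rejected. The dish is yellow brass at (404,210); the cork coaster (356,96) could be mistaken for it. The tray is at (146,209) and the glass at (229,274).

```bash
python3 - <<'E'
import cv2
t=cv2.imread("pics/top0.png");s=cv2.imread("pics/scene0.png")
cv2.imwrite("pics/ct.png",cv2.resize(t[135:225,225:330],None,fx=6.5,fy=6.5,interpolation=2))
cv2.imwrite("pics/cs.png",cv2.resize(s[185:305,195:310],None,fx=5,fy=5,interpolation=2))
a=t[160:260,80:215];b=t[185:235,375:435]
import numpy as np
m=np.zeros((500,790,3),np.uint8);m[:,:]=0
m[:400,:540]=cv2.resize(a,None,fx=4,fy=4,interpolation=2);m[:200,545:785]=cv2.resize(b,None,fx=4,fy=4,interpolation=2)
cv2.imwrite("pics/ctd.png",m)
E
```

```text
(no output)
```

View pics/ct.png

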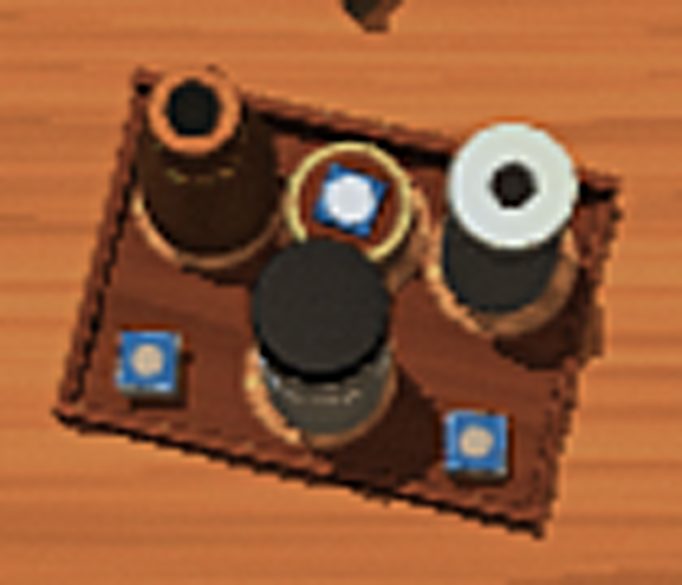

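View pics/cs.png

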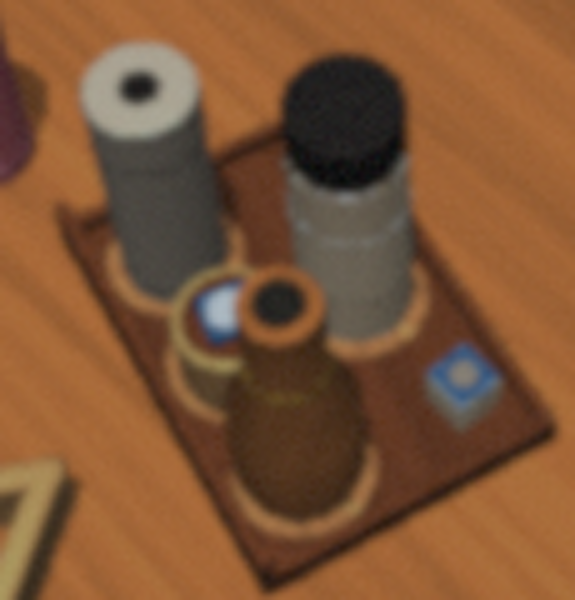

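View pics/ctd.png

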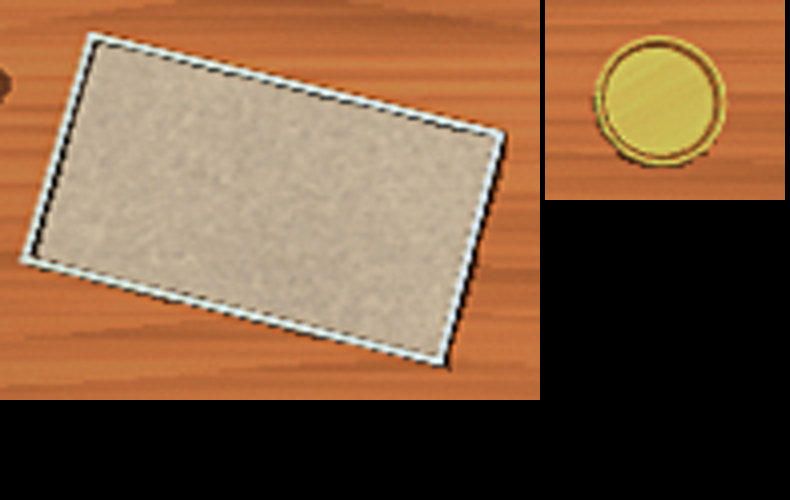

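```bash
cat > geo.py <<'E'
import numpy as np,cv2
from plant import robot
def cam(n):
    c=robot.get_calibration(n);f=210/np.tan(np.radians(c["vertical_fov"])/2)
    K=np.array([[f,0,c["cx"]],[0,f,c["cy"]],[0,0,1]]);R=cv2.Rodrigues(c["rvec"])[0]
    return K,R,np.array(c["tvec"]).ravel()
def ray(n,uv):
    K,R,t=cam(n);d=R.T@np.linalg.inv(K)@[uv[0],uv[1],1];return -R.T@t,d
def at(n,uv,z):
    o,d=ray(n,uv);return o+d*(z-o[2])/d[2]
def tri(uv1,uv2):
    (a,d),(b,e)=ray("top",uv1),ray("scene",uv2)
    k=np.linalg.lstsq(np.c_[d,-e],b-a,rcond=None)[0];p,q=a+d*k[0],b+e*k[1];return (p+q)/2,np.linalg.norm(p-q)
E
python3 - <<'E'
from geo import *
np.set_printoptions(precision=4,suppress=True)
T=lambda u,v:(225+(u+.5)/6.5-.5,135+(v+.5)/6.5-.5)
S=lambda u,v:(195+(u+.5)/5-.5,185+(v+.5)/5-.5)
D=lambda u,v:(80+(u+.5)/4-.5,160+(v+.5)/4-.5)
P={}
for n,a,b,z in[("flask",(193,110),(280,302),.14),("can",(513,185),(139,88),.134),("powder",(320,306),(345,105),.148),("pot",(350,200),(222,309),.054)]:
    print(n,at("top",T(*a),z),at("scene",S(*b),z),*tri(T(*a),S(*b)))
    P[n]=(at("top",T(*a),z)+at("scene",S(*b),z))[:2]/2
for n,a in[("cl",(148,358)),("cr",(476,440))]: print(n,at("top",T(*a),.029)); P[n]=at("top",T(*a),.029)[:2]
C=np.array([at("top",T(*a),z)[:2] for a,z in[((140,72),.03),((618,185),.03),((543,530),.016),((60,415),.016)]])
Q=np.array([at("top",D(*a),.012)[:2] for a in[(92,35),(503,132),(445,365),(25,262)]])
for nm,M in(("caddy",C),("tray",Q)):
    ux=(M[0]+M[1]-M[2]-M[3]);print(nm,M.mean(0),np.degrees(np.arctan2(ux[1],ux[0])),[np.linalg.norm(M[i]-M[i-1]) for i in range(4)])
    if nm=="caddy":
        ang=np.arctan2(ux[1],ux[0])
        R=np.array([[np.cos(ang),-np.sin(ang)],[np.sin(ang),np.cos(ang)]])
        for k,p in P.items():print(k,p,np.linalg.norm(p),(R.T@(p-M.mean(0)))*1e3)
print("dish",at("top",(375+115.5/4-.5,185+101.5/4-.5),.012),"glass",at("top",(228.5,273),.085))
print("dish scene",at("scene",(194,153),.012))
E
```

```text
flask [0.621 0.056 0.14 ] [0.6205 0.0564 0.14  ] [0.6207 0.0562 0.1402] 0.0007234597992911735
can [ 0.5963 -0.0541  0.134 ] [ 0.5958 -0.0533  0.134 ] [ 0.596  -0.0538  0.1337] 0.000918981301510109
powder [0.5511 0.012  0.148 ] [0.5514 0.0142 0.148 ] [0.551  0.0125 0.1461] 0.0014994522154672847
pot [0.6092 0.0023 0.054 ] [0.6108 0.0015 0.054 ] [0.61   0.0017 0.0531] 0.0016693690514575199
cl [0.5539 0.0784 0.029 ]
cr [ 0.5229 -0.0452  0.029 ]
caddy [0.5774 0.0063] -12.616515079131732 [np.float64(0.13374640008174715), np.float64(0.18720313208938752), np.float64(0.13333240371611715), np.float64(0.18865360141613166)]
flask [0.6207 0.0562] 0.6232812159588539 [31.3676 58.185 ]
can [ 0.5961 -0.0537] 0.5984800566993472 [ 31.2956 -54.472 ]
powder [0.5512 0.0131] 0.5514051297875122 [-27.0298   0.9347]
pot [0.61   0.0019] 0.6100188282724949 [32.7582  2.8656]
cl [0.5539 0.0784] 0.5594320598812599 [-38.7139  65.2908]
cr [ 0.5229 -0.0452] 0.5248494064139618 [-41.9692 -62.0965]
tray [0.5079 0.3299] -12.900121707108891 [np.float64(0.14675843334659014), np.float64(0.2660973653246918), np.float64(0.14794810708184233), np.float64(0.26808032804764115)]
dish [ 0.5069 -0.3067  0.012 ] glass [0.3518 0.1151 0.085 ]
dish scene [ 0.5068 -0.3018  0.012 ]
```

All points agree between the two cameras to 1–2 mm, with heights and the caddy layout matching. Next I check IK, then pick up the powder bottle.

```bash
cat > ops.py <<'E'
from geo import *
CA,TA=-12.6,-12.9
TR=np.array([.508,.330])
def tray(y): a=np.radians(TA);return TR+y*np.array([-np.sin(a),np.cos(a)])
HOME={"flask":(.6207,.0562),"canister":(.596,-.0537),"powder":(.5512,.0128),"pot":(.6098,.0018)}
H={"flask":.132,"canister":.126,"powder":.140}
YAW={"flask":CA+90,"canister":CA+90,"powder":CA,"pot":CA}
SLOT={"flask":.075,"powder":0,"canister":-.075}
DISH=(.507,-.306)
TOP=.34
def best(xy,z,yaw):
    c=[]
    for k in(-180,0,180):
        q=robot.ik([*xy,z],[180,0,yaw+k])
        if q is not None:c.append((abs(q[5]),yaw+k,q))
    return min(c,key=lambda t:t[0]) if c else None
def over(xy,yaw,z=TOP):
    b=best(xy,z,yaw);robot.move_pose([*xy,z],[180,0,b[1]])
def rep(s):
    o=robot.observe();print(s,round(o["time"],1),"w",round(o["gripper_width"],4),"F",round(o["gripper_force"],1),"z",np.round(o["tool_pos"],4),"ft",np.round(o["ft_force"],1))
def pick(xy,yaw,zt,w=.075,top=TOP):
    over(xy,yaw,top);robot.set_gripper(w)
    if robot.line_to([*xy,zt+.02],vel=.2):pass
    hit=robot.line_to([*xy,zt],vel=.06,guard=12);
    robot.set_gripper(0);rep(f"grip hit={hit}")
    robot.line_to([*xy,zt+.03],vel=.08);robot.line_to([*xy,top],vel=.2);rep("up")
def place(xy,yaw,zt,w=.075,top=TOP):
    over(xy,yaw,top);robot.line_to([*xy,zt+.02],vel=.2)
    hit=robot.line_to([*xy,zt+.0005],vel=.04,guard=6);rep(f"down hit={hit}")
    robot.set_gripper(w);robot.pause(.2);robot.line_to([*xy,zt+.04],vel=.1);robot.line_to([*xy,top],vel=.25);rep("rel")
def zt(n,floor): return floor+H[n]-.020+.054
def out(n):
    pick(HOME[n],YAW[n],zt(n,.008));place(tray(SLOT[n]),TA+90,zt(n,.006))
def back(n):
    pick(tray(SLOT[n]),TA+90,zt(n,.006));place(HOME[n],YAW[n],zt(n,.008))
E
python3 - <<'E'
from ops import *
for n in H:
    for xy,y,f in((HOME[n],YAW[n],.008),(tray(SLOT[n]),TA+90,.006)):
        for z in(zt(n,f),TOP):
            b=best(xy,z,y);print(n,np.round(xy,3),z,b and (b[1],np.round(b[2])))
for xy,z in((HOME["pot"],.093),(DISH,.09)):print(best(xy,z,CA))
pick(HOME["powder"],YAW["powder"],zt("powder",.008))
cv2.imwrite("pics/a.png",robot.grab_frame("scene"))
E
```

```text
flask [0.621 0.056] 0.17400000000000002 (257.4, array([ -7.,  11.,  -3.,  77.,   0., -84.]))
flask [0.621 0.056] 0.34 (257.4, array([ -7.,  11.,  15.,  94.,   0., -84.]))
flask [0.525 0.403] 0.17200000000000001 (-102.9, array([ 26.,  18.,   5.,  77.,   0., -51.]))
flask [0.525 0.403] 0.34 (-102.9, array([ 26.,  18.,  23.,  95.,   0., -51.]))
canister [ 0.596 -0.054] 0.168 (77.4, array([-18.,   7.,  -8.,  76.,   0.,  85.]))
canister [ 0.596 -0.054] 0.34 (77.4, array([-18.,   6.,  10.,  93.,   0.,  85.]))
canister [0.491 0.257] 0.166 (-102.9, array([ 14.,  -1., -16.,  75.,   0., -63.]))
canister [0.491 0.257] 0.34 (-102.9, array([ 14.,  -1.,   2.,  93.,   0., -63.]))
powder [0.551 0.013] 0.18200000000000002 (-192.6, array([-12.,  -2., -15.,  77.,   0.,   0.]))
powder [0.551 0.013] 0.34 (-192.6, array([-12.,  -2.,   1.,  93.,   0.,   0.]))
powder [0.508 0.33 ] 0.18000000000000002 (-102.9, array([ 21.,   8.,  -5.,  77.,   0., -56.]))
powder [0.508 0.33 ] 0.34 (-102.9, array([ 21.,   8.,  11.,  94.,   0., -56.]))
(np.float64(0.4985970592904947), -192.6, array([-12.10140294,  11.71316057, -10.28178979,  68.00504964,
         0.        ,   0.49859706]))
(np.float64(31.154586260402024), 167.4, array([-43.75458626,   8.92184961, -13.7196307 ,  67.35851968,
         0.        , -31.15458626]))
grip hit=False 4.5 w 0.0469 F 61.8 z [0.5516 0.0127 0.1826] ft [0.6 0.4 3.3]
up 5.8 w 0.0465 F 61.7 z [0.5509 0.0129 0.3386] ft [ 0.1 -0.3 -1.4]
```

View pics/a.png

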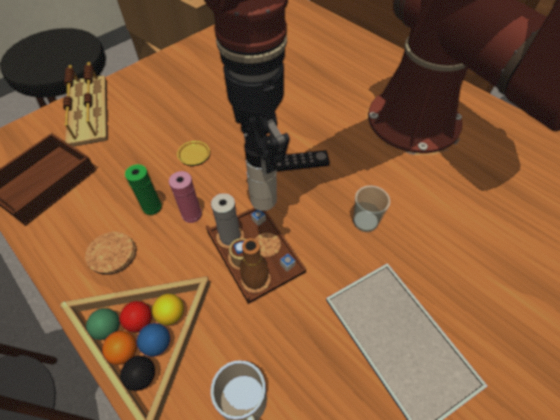

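The picture shows the bottle hanging upright in the gripper at (263,180), with the canister, flask, pot and both cubes undisturbed. Next: place it, then move the flask.

```bash
python3 - <<'E'
from ops import *
place(tray(0),TA+90,zt("powder",.006))
out("flask")
cv2.imwrite("pics/b.png",robot.grab_frame("scene"))
E
```

```text
down hit=True 8.4 w 0.0468 F 62.4 z [0.5078 0.33   0.1806] ft [0.6 0.1 4.8]
rel 10.2 w 0.0751 F 0.0 z [0.508  0.33   0.3394] ft [ 0.2  0.3 -0.5]
grip hit=False 13.4 w 0.0307 F 59.7 z [0.621  0.0562 0.1745] ft [-0.1  0.2  2.9]
up 14.8 w 0.0308 F 59.6 z [0.6204 0.0562 0.3384] ft [-0.6  0.5 -4.3]
down hit=True 17.5 w 0.0307 F 60.2 z [0.5246 0.403  0.1725] ft [-0.4 -0.1  4.7]
rel 19.4 w 0.0746 F 0.0 z [0.5248 0.4031 0.3392] ft [-0.3 -0.1 -0.9]
```

View pics/b.png

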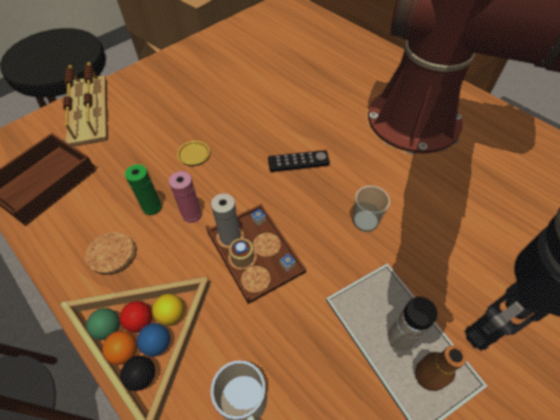

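Powder bottle (415,325) and flask (440,370) stand upright on the tray, and the pot is still at (240,250). Now the canister, then the pot.

```bash
python3 - <<'E'
from ops import *
out("canister")
cv2.imwrite("pics/c.png",cv2.resize(robot.grab_frame("scene")[180:400,180:500],None,fx=2.4,fy=2.4))
robot.pause(.3)
pick(HOME["pot"],YAW["pot"],.093,w=.07,top=.25)
cv2.imwrite("pics/d.png",robot.grab_frame("scene"))
E
```

```text
grip hit=False 23.5 w 0.0441 F 61.6 z [ 0.5963 -0.0538  0.1686] ft [ 0.3 -0.1  3.8]
up 24.9 w 0.0436 F 61.3 z [ 0.5957 -0.0536  0.3385] ft [-0.6 -0.2 -2.3]
down hit=True 28.5 w 0.0439 F 61.7 z [0.4911 0.2568 0.1666] ft [ 0.3 -0.7  4.6]
rel 30.3 w 0.0751 F 0.0 z [0.4911 0.2569 0.3391] ft [0.2 0.1 0.3]
grip hit=False 33.7 w 0.0461 F 62.0 z [0.6103 0.0017 0.0938] ft [0.5 0.1 3.6]
up 35.0 w 0.0461 F 61.5 z [0.6093 0.0019 0.2483] ft [-0.  -0.3 -1.7]
```

View pics/d.png

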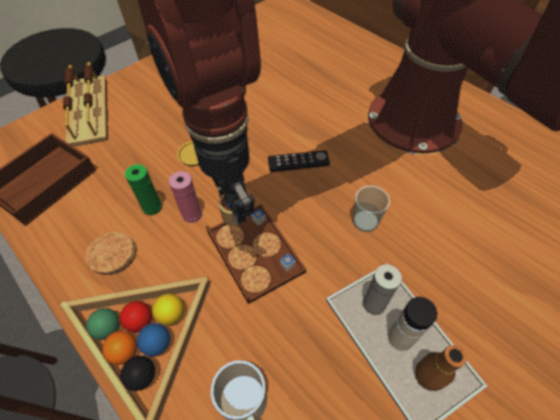

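All three containers stand upright on the tray (382,290), (412,322) and (440,368), and the pot is in the gripper at (230,212). Next: the dish.

```bash
python3 - <<'E'
from ops import *
place(DISH,YAW["pot"],.090,w=.07,top=.28)
over(tray(-.075),TA+90)
f=robot.grab_frame("top");g=robot.grab_frame("scene")
cv2.imwrite("pics/e.png",np.hstack([cv2.resize(f[180:240,374:434],(396,396),interpolation=2),cv2.resize(g[123:183,164:224],(396,396),interpolation=2)]))
E
```

```text
down hit=True 37.8 w 0.0462 F 62.1 z [ 0.5068 -0.3059  0.0908] ft [-0.7  1.5  6. ]
rel 39.6 w 0.07 F 0.0 z [ 0.5067 -0.3057  0.278 ] ft [ 0.4  1.4 -1.4]
```

View pics/e.png

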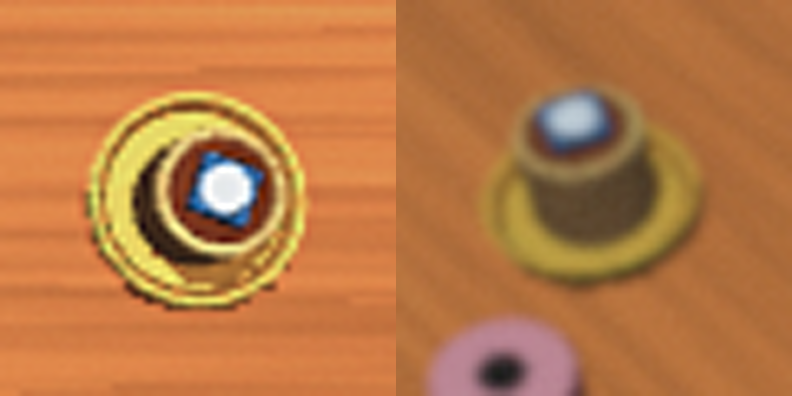

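The pot stands level in the dish: rim centre at crop (222,193), dish centre at (197,200), and the shift is parallax. Lying flat inside the 66 mm floor bounds the offset to 9 mm, but I'll confirm it numerically while returning the containers.

```bash
python3 - <<'E'
from ops import *
u=lambda a,b:(374+(a+.5)/6.6-.5,180+(b+.5)/6.6-.5)
d=at("top",u(222,193),.045)-at("top",u(197,200),.012);print("pot-dish",d[:2])
if np.hypot(*d[:2])<.012:
    back("canister");back("flask")
    cv2.imwrite("pics/f.png",robot.grab_frame("scene"))
E
```

```text
pot-dish [-0.00171027 -0.00033881]
grip hit=False 44.0 w 0.0439 F 61.7 z [0.4915 0.257  0.1666] ft [-0.6  0.9  3.4]
up 45.4 w 0.044 F 61.3 z [0.491  0.2568 0.3385] ft [ 0.2 -0.3 -2.5]
down hit=True 49.0 w 0.044 F 61.7 z [ 0.5959 -0.0537  0.1686] ft [ 0.9 -0.   5. ]
rel 50.9 w 0.0749 F 0.0 z [ 0.5959 -0.0537  0.3391] ft [-0.5 -0.3 -0.5]
grip hit=False 55.0 w 0.0309 F 59.9 z [0.525  0.4033 0.1726] ft [-0.5  0.   4.3]
up 56.3 w 0.0304 F 59.6 z [0.5245 0.403  0.3385] ft [ 0.2 -0.3 -3.3]
down hit=True 59.0 w 0.0308 F 60.3 z [0.6205 0.0562 0.1745] ft [-0.6  0.6  4.6]
rel 61.0 w 0.075 F 0.0 z [0.6207 0.0562 0.3393] ft [ 0.  -0.1  0.2]
```

View pics/f.png

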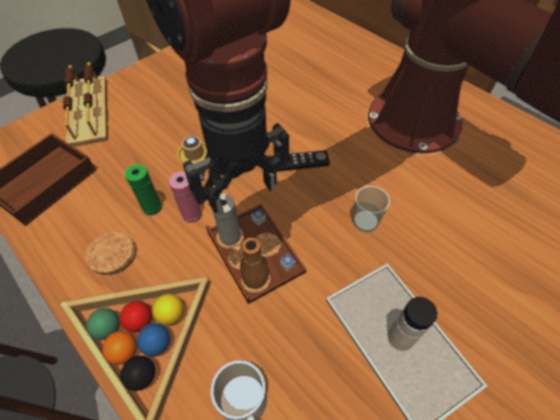

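Canister (228,218) and flask (252,265) stand in their places, the pot is in the dish (192,150), and the powder bottle is left on the tray (412,322).

```bash
python3 - <<'E'
from ops import *
back("powder")
over(tray(0),TA+90);robot.pause(.5)
f=robot.grab_frame("top");g=robot.grab_frame("scene")
cv2.imwrite("pics/g.png",np.hstack([cv2.resize(f[130:230,220:340],(400,333)),cv2.resize(g[140:305,170:310],(393,463))[:333]]) )
for n,i in(("top",f),("scene",g)):
    o=cv2.imread(f"pics/{n}0.png");r=(slice(135,225),slice(225,330)) if n=="top" else (slice(190,305),slice(205,310))
    print(n,cv2.phaseCorrelate(np.float64(cv2.cvtColor(o[r],6)),np.float64(cv2.cvtColor(i[r],6))))
E
```

```text
grip hit=False 64.0 w 0.0468 F 61.7 z [0.5082 0.3302 0.1806] ft [-1.2  0.4  4. ]
up 65.4 w 0.047 F 61.8 z [0.5077 0.3299 0.3385] ft [ 0.2  0.3 -3. ]
down hit=True 67.9 w 0.047 F 62.1 z [0.5511 0.0128 0.1826] ft [-0.3  0.5  4.4]
rel 69.7 w 0.0751 F 0.0 z [0.5512 0.0128 0.3394] ft [-0.   0.6  0.5]
top ((-0.07102822445678214, 0.4084426131488357), 0.8266734607588003)
scene ((0.12258777140934995, -0.10579470390379697), 0.8977608235771853)
```

View pics/g.png

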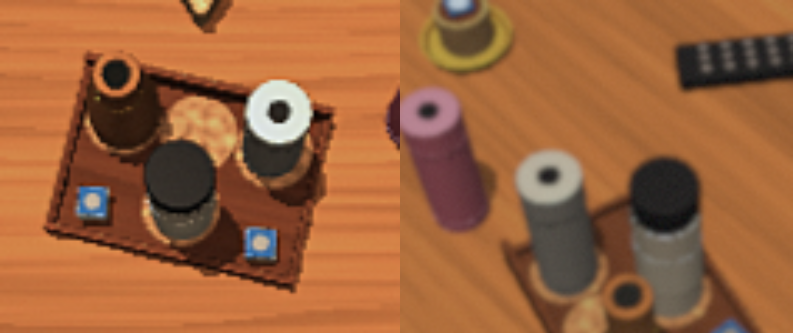

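Flask (254.8,151.9), canister (303.7,163.3) and powder bottle (274,182.5) are each within 0.5 px of their starting places, and both cubes are unmoved. I'm handing in the job.

```bash
python3 -c "
from plant import robot
print(robot.job_done())"
```

```text
the job is handed in; nothing more can be done
None
```

The job is handed in, with no verdict returned: the pictures show the chalk pot level in the brass dish, all three containers upright back on their own spots, and the cubes and glass untouched.

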